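# Tip the drained sleeve into the red bin with the lever

### The arm

A 6-joint arm with a two-finger parallel gripper is mounted at the origin on the work surface. World frame = base frame: x ahead of the robot, y to its left, z up, the work surface at z = 0. Lengths are in m, angles in rad, forces in N, time in s.
With the tool pointing down it reaches from about 0.275 to 0.875 m from the base axis. Payload 12.5 kg.
Tool frame: the origin (TCP) lies between the finger pads; the fingertips stand 8 mm ahead of it and the grasp point (between the pads) lies 11 mm behind it; z points along the fingers, y is the direction in which the jaws open and shut (so a half turn about z gives the same grasp; the last joint's range is limited). The gripper opens to 85 mm and grips with 20 to 120 N. Pads are 22 mm wide; open, the fingers measure 114 mm over their backs; the gripper's body (76 mm by 85 mm) begins 54 mm behind the grasp point. The pads swing forward as they close: fully open they stand 13 mm farther back than shut.
Start: joints at [-1.295, 0.351, 1.652, -0, 1.139, -0.085], TCP at [0.194, -0.515, 0.239] pointing down, gripper open.
Joint ranges: [-2.75, 2.75], [-0.79, 2.1], [0.01, 2.65], [-1.57, 4.71], [0.07, 3.14], [-2.87, 2.87]. Speed limits (rad/s): [2.22, 2.22, 2.79, 3.14, 3.14, 3.14].

### API

Orientations are given as [roll, pitch, yaw] about the fixed x, y, z axes, in that order (R = Rz(yaw) Ry(pitch) Rx(roll)).
In Python, from plant import manip gives the robot as it stands.
- The arm moves only by the tool carry_out, never from a script. Its argument "targets" is a list of rows, each a list of 3 entries, a list of its own where there are three numbers: the shift along the tool's x, y, z in cm, then the turn, a rotation vector about the tool's x, y, z in rad, then the closure, from 0 (fully open) to 1 (shut). A call has exactly 10 rows; each row is the pose to reach, as a shift and turn from the pose commanded when the call began, along the tool's axes at that moment; what a row does not reach only later rows make up. A row lasts 1/8 s, in which the tool goes at most 62.5 mm and 10.7 degrees, less where a joint would pass 70% of its speed; a pose out of reach is approached as far as the arm can. A call with a gripper value outside its range is refused whole. The fingers move at their own pace and stop on an object; the grip force is fixed at half the most. Time passes only in rows, so rows that repeat a pose let the fingers close, or fill a call up. It gives the time, the measured TCP pose, the force and the opening at its end, in the units of the state.
- manip.get_state(): the state, without advancing time (a new reading comes with each control period).
- manip.grab_frame(name): name is "scene" or "top" or "wrist"; returns the picture (384x512x3 uint8, red, green, blue); there is no depth.
- manip.calibration(name): a dict with "fx", "fy", "cx", "cy" (pixels), "k1" (the pictures are not rectified: a ray, as slopes to the right and down, at radius r is drawn at 1 + k1 r^2 times it, then the intrinsics apply), "R" (3x3) and "t" (3): a world point X has camera coordinates R X + t; the wrist camera has in their place "tool_from_camera" (4x4, takes a point from camera to tool coordinates, whose origin is the TCP and whose axes are the flange's). Camera axes: x right, y down, z forward; pixel columns grow to the right and rows downward; lengths in m; the calibration is good to about 2 mm. A picture is of the moment at which its call begins: read the wrist's pose just before it. calibration takes no time and is no camera call.
- manip.job_done(): hands the job in, once; it reports no verdict.
The state is a dict: "clock": time; "joints": joint angles; "dq": joint speeds; "tau": joint torques, N m; "tool_pos": TCP position; "eef_rot": TCP orientation; "contact_force": force on the tool from outside, world axes, zero at the start; "torque": the same for the moment, N m; "opening": opening from 0.0 (shut) to 1.0 (fully open).
Only numpy, scipy, OpenCV 4.12 (cv2) and the standard library are available. Lean on these libraries where they do the work, as an engineer would, in place of code of your own. Each camera call takes 0.05 s, during which the arm holds its last target.

### The job

Push the red bin along the bench until it rests against the end of the drain station, under the lip of the steel flap. Then press the orange pad of the yellow lever down to raise the heavy flap until the brass sleeve has rolled off into the bin, and ease the lever back up so the flap comes down gently and shuts. Do all of it by pushing with the fingers: lift nothing, do not touch the flap or the sleeve, keep the lever seated on its posts and leave the other things on the bench where they are.

Things in the scene. Friction and masses are not known exactly. Their poses are not given: they have to be found in the camera images.
- station: fixed drain station: steel base plate 108 x 212 x 8 mm with grey posts. Origin on the table right under the lever's pivot; +y runs from the pivot towards the flap's hinge and the bin, x across, z up. The end that stops the bin is the face at y = 172: two grey hinge plates 10 thick at x = -49 and 49, up to z = 95, and the base plate's edge. Flap hinge axis: y = 150, z = 85, along x.
- flap: heavy steel flap (1.7 to 2.5 kg), 160 x 80 x 12 mm. Origin on the hinge axis, axes parallel to the station's when shut (tilt 0). Shut, its top slopes down 0.105 rad from the hinge towards the lever, where a stop 20 high holds the sleeve. Level at tilt 0.105, at most 0.40. At 0.2 to 0.3 rad the sleeve rolls off to the bin in about a second.
- flap_lip (a point): middle of the top edge of the flap's bin end, at station y = 185; with the bin home it hangs 13 mm over the bin and always clears its front wall
- lever: loose yellow lever, 0.22 kg, lying by its cross pin (10 dia, along x) in the open-topped notches of two grey posts 58 apart. Origin on the pin axis, 54 above the table, axes parallel to the station's at rest. The short end (55 long, tipped with a slick black nylon bar) lies under the flap, the long end reaches 150 the other way (-y) and rises.
- lever_pad (a point): top centre of the orange press pad (46 across x, 38 along y, 10 thick) on the long end: at rest 150 from the pivot along -y, 106 above the table. Pressed 80 to 88 mm down (5 to 9 N; then 18 to 26 above the table) it raises the flap to 0.24 to 0.28 rad; it moves on an arc about the pivot, under 10 mm sideways. Let go, the flap's weight brings it back up.
- lever_pin (a point): middle of the lever's cross pin
- pivot_seat (a point): point on the station where the middle of the pin rests
- sleeve: brass sleeve, cylinder 32 dia x 44 long, 0.15 kg, lying across the flap (axis along the station's x). Origin at its centre.
- bin: loose open red bin, 0.25 kg, 100 (x) x 130 (y) mm, walls 4; front wall (-y, towards the station) 40 high, back wall 70 high. Origin under its centre; axes roughly parallel to the station's. Against the station's end its origin is at station y = 237; it starts 35 to 65 mm further out and slides freely on the table.
- bin_back (a point): centre of the outside of the bin's back wall, 40 above the table; push here towards the station (-y)
- torch: black torch, 120 x 32 mm, lying; bystander, origin under its centre
- pen: blue pen, 140 x 10 mm, lying; bystander, origin under its centre
- glove_box: white and blue glove box 115 x 200 x 65 mm; bystander, origin under its centre
- spray_can: gold can, 54 dia x 150 high; bystander, origin under its centre
- oil_bottle: amber bottle, 44 dia x 110 high; bystander, origin under its centre
- screwdriver: screwdriver lying on the bench; bystander, origin under its middle
- spacer: steel flanged spacer, 28 dia x 30 high, standing; bystander, origin under its centre

How it is judged:
On the way, in this order (a step that is already met when the one before it is completed fails the run):
1. the red bin is pushed home against the station's end (gap under 8 mm) (y of bin in the frame of station between 0.215 and 0.245 m and x of bin in the frame of station between -0.03 and 0.03 m), for 0.1 s.
2. the flap is raised with the lever, with the sleeve still on it (angle between flap's own z axis and vertical above 0.08 rad and contact force between lever and flap above 0.5 N).
3. the sleeve has rolled into the bin (x of sleeve in the frame of bin between -0.046 and 0.046 m and y of sleeve in the frame of bin between -0.061 and 0.061 m and z of sleeve in the frame of bin below 0.032 m), for 0.2 s.
At the end, for the whole second after the job is handed in: The sleeve lies at rest in the bin, the bin stands within 15 mm of the station's end (and within 30 mm of its centre line), the flap is shut (tilt under 0.02 rad) and the lever's pin is within 12 mm of its seat (all of step 3 and y of bin in the frame of station between 0.215 and 0.252 m and x of bin in the frame of station between -0.03 and 0.03 m and angle between flap's own z axis and vertical below 0.02 rad and distance between lever_pin and pivot_seat below 0.012 m and linear speed of sleeve below 0.03 m/s and linear speed of bin below 0.02 m/s); the robot touches nothing.
It fails at once if the flap or the sleeve is touched by the robot (over 1 N) (contact force between any of the fingers, the arm and flap above 1 N or contact force between any of the fingers, the arm and sleeve above 1 N).
It fails at once if the lever is lifted off its posts (pin more than 15 mm from its seat) (distance between lever_pin and pivot_seat above 0.015 m).
It fails at once if the bin is lifted (20 mm) or tipped (0.3 rad) (height (world z) of bin above 0.02 m or angle between bin's own z axis and vertical above 0.3 rad).
It fails at once if the flap drops or is flung (over 2 rad/s) instead of moving gently (angular speed of flap above 2 rad/s).
It fails at once if a bystander is moved more than 30 mm or tipped over (distance of any of torch, pen, glove_box, spray_can, oil_bottle, screwdriver, spacer from where it was at the start of the episode above 0.03 m or angle between any of glove_box, spray_can, oil_bottle, spacer's own z axis and vertical above 0.5 rad).
It also fails if it takes over 61 s, if anything falls off the work surface, if the arm or the gripper's body presses on something with over 40 N, if the wrist force passes 120 N, or if a joint passes its speed limit or range.

## Working session

There is one attempt and no reset: what is moved stays moved. The work goes in short steps, Python scripts to look and compute and a tool call to move; the robot and the scene stay as the last step left them, time stands still between calls to the robot, and variables do not carry over. Pictures are saved under pics/ and viewed, and the job is handed in when it is done.

Besides the shell and the picture viewer there is one more tool, called by a JSON object that holds its "method" and its "body". carry_out: Moves the arm, as the interface text tells. Its arguments: {"type":"object","properties":{"targets":{"type":"array"}},"required":["targets"]}

```bash
mkdir -p pics; ls; python3 - <<'E'
from plant import manip
import cv2
s=manip.get_state();print(s)
for n in("scene","top","wrist"):
    print(n,manip.calibration(n))
    cv2.imwrite(f"pics/{n}0.png",manip.grab_frame(n)[:,:,::-1])
E
```

```text
pics
{'clock': 0.0, 'joints': array([-1.29457053e+00,  3.51239247e-01,  1.65242530e+00, -4.27169390e-06,
        1.13909284e+00, -8.46224282e-02]), 'dq': array([-0.00101924, -0.00050596, -0.0011627 , -0.00060896,  0.00086929,
        0.00148395]), 'tau': array([-4.26222750e-04, -5.06096435e+01, -2.91404808e+01, -1.52979651e-04,
        4.60455747e-03, -1.86378870e-06]), 'tool_pos': array([ 0.19411116, -0.51426515,  0.2387563 ]), 'eef_rot': array([-3.14043176e+00, -9.45814513e-05,  3.60849959e-01]), 'contact_force': array([ 0.50724485, -0.97901846,  0.28634127]), 'torque': array([-0.05604603, -0.00584083,  0.03313102]), 'opening': 0.9979155859202646}
scene {'fx': 424.18932734530557, 'fy': 424.18932734530557, 'cx': 253.85234955850365, 'cy': 196.19105163613312, 'k1': -0.10592165151642562, 'R': array([[-0.87237367,  0.48838808,  0.02100638],
       [ 0.31433714,  0.59335152, -0.74103046],
       [-0.37437461, -0.63985237, -0.67114275]]), 't': array([ 0.4821932 , -0.11601297,  1.25368269])}
top {'fx': 406.6351483119844, 'fy': 406.6351483119844, 'cx': 247.89616527981087, 'cy': 191.864958829578, 'k1': -0.0053903662456681, 'R': array([[ 0.00982617, -0.99985073, -0.01421128],
       [-0.99277785, -0.00805536, -0.11969651],
       [ 0.11956417,  0.0152848 , -0.99270881]]), 't': array([-0.00106534,  0.58776998,  0.8195396 ])}
wrist {'fx': 280.3026276701825, 'fy': 280.3026276701825, 'cx': 255.13017143990126, 'cy': 198.05831251825313, 'k1': -0.040356943279623976, 'tool_from_camera': array([[-9.98347435e-04, -9.58342356e-01, -2.85620260e-01,
         7.31117678e-02],
       [ 9.99999494e-01, -9.21125570e-04, -4.04709674e-04,
        -8.13773254e-04],
       [ 1.24758298e-04, -2.85620519e-01,  9.58342790e-01,
        -1.34135569e-01],
       [ 0.00000000e+00,  0.00000000e+00,  0.00000000e+00,
         1.00000000e+00]])}
```

View pics/scene0.png

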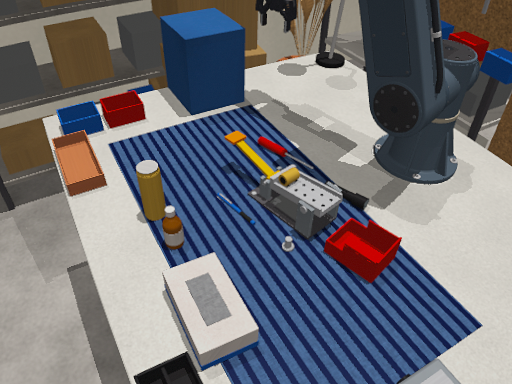

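View pics/top0.png

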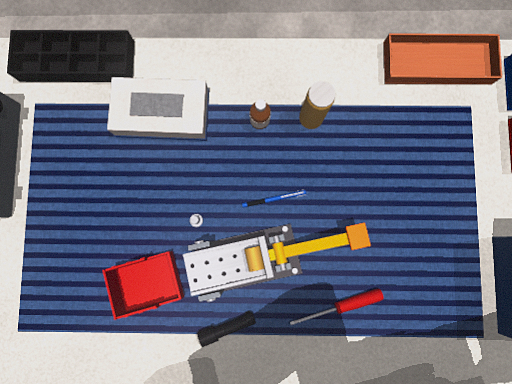

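View pics/wrist0.png

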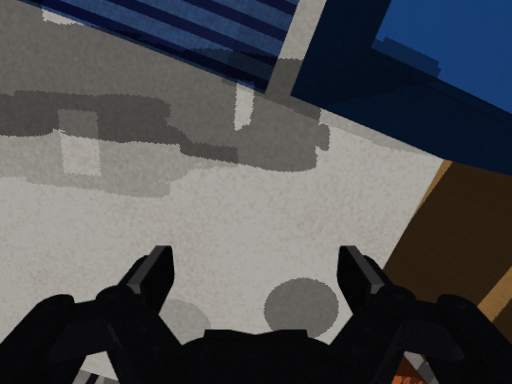

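The top view shows the bin at about (143,285), the flap at (225,265), the sleeve at (254,259) and the orange pad at (358,236). The station's +y runs left. Next I measure these.

```bash
cat > h.py <<'E'
import numpy as np, cv2
from plant import manip
def ray(cal,u,v):
    xd=(u-cal['cx'])/cal['fx']; yd=(v-cal['cy'])/cal['fy']
    K=np.eye(3); p=cv2.undistortPoints(np.array([[[xd,yd]]],float),K,np.array([cal['k1'],0,0,0.]))[0,0]
    R,t=cal['R'],cal['t']; return -R.T@t, R.T@np.array([p[0],p[1],1])
def onz(cal,u,v,z):
    o,d=ray(cal,u,v); return o+d*(z-o[2])/d[2]
def proj(cal,X):
    c=cal['R']@np.asarray(X,float)+cal['t']; x,y=c[:2]/c[2]; f=1+cal['k1']*(x*x+y*y)
    return cal['fx']*x*f+cal['cx'],cal['fy']*y*f+cal['cy']
def two(c1,p1,c2,p2):
    o1,d1=ray(c1,*p1);o2,d2=ray(c2,*p2)
    A=np.c_[d1,-d2];s=np.linalg.lstsq(A,o2-o1,rcond=None)[0]
    a,b=o1+d1*s[0],o2+d2*s[1];return (a+b)/2,np.linalg.norm(a-b)
E
python3 - <<'E'
from h import *
im=cv2.imread('pics/top0.png')
cv2.imwrite('pics/topz.png',cv2.resize(im[215:330,90:290],None,fx=4,fy=4,interpolation=cv2.INTER_CUBIC))
cv2.imwrite('pics/topz2.png',cv2.resize(im[210:350,190:390],None,fx=4,fy=4,interpolation=cv2.INTER_CUBIC))
s=cv2.imread('pics/scene0.png')
cv2.imwrite('pics/scz.png',cv2.resize(s[120:290,215:410],None,fx=3.5,fy=3.5,interpolation=cv2.INTER_CUBIC))
E
```

```text
(no output)
```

View pics/topz.png

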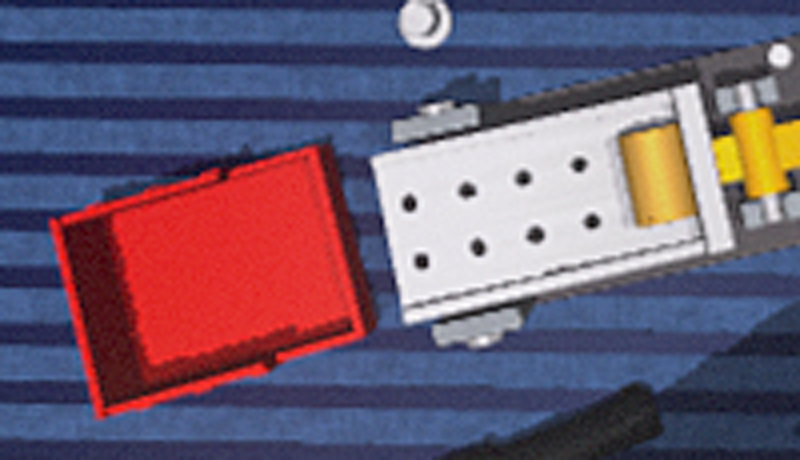

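View pics/topz2.png

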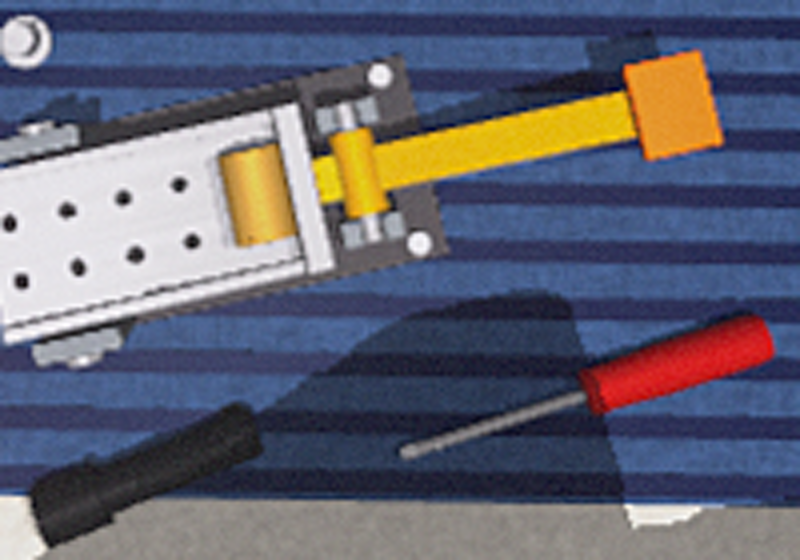

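View pics/scz.png

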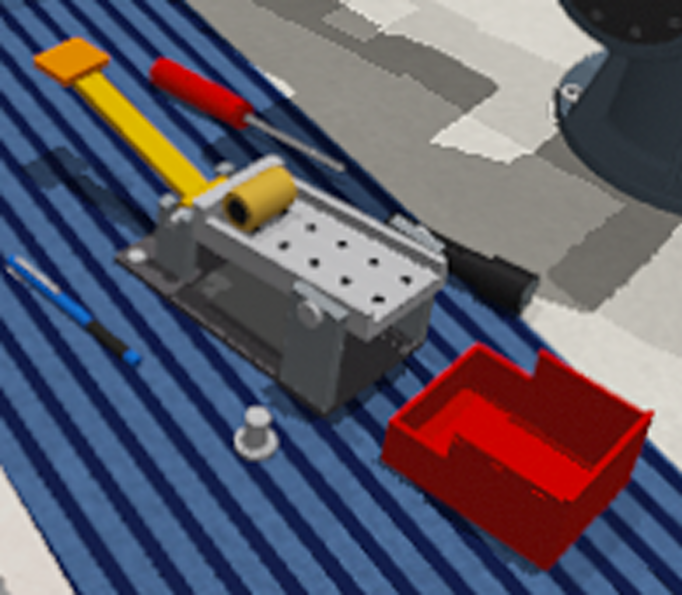

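```bash
python3 - <<'E'
from h import *
c=manip.calibration('top')
f=lambda X,Y,ou,ov,z: onz(c,(X+.5)/4-.5+ou,(Y+.5)/4-.5+ov,z)
A=lambda X,Y,z:f(X,Y,90,215,z)
B=lambda X,Y,z:f(X,Y,190,210,z)
bb=[A(52,222,.07),A(100,415,.07)]; bf=[A(318,148,.04),A(360,335,.04)]
pad=[B(625,65,.106),B(703,52,.106),B(720,143,.106),B(648,158,.106)]
pin=[B(347,108,.056),B(373,230,.056)]
base=[B(401,57,.008),B(447,250,.008)]
print('bin back',np.round(bb,4),np.linalg.norm(bb[0]-bb[1]));print('front',np.round(bf,4),np.linalg.norm(bf[0]-bf[1]))
P=np.mean(pad,0);Q=np.mean(pin,0);Bm=np.mean(base,0)
print('pad',P,'pin',Q,'base',Bm,np.linalg.norm(base[0]-base[1]),np.linalg.norm((P-Q)[:2]),np.linalg.norm((Q-Bm)[:2]))
for n,d in(('pad-pin',Q-P),('back-front',np.mean(bb,0)-np.mean(bf,0))):
    print(n,np.linalg.norm(d[:2]),np.degrees(np.arctan2(-d[0],d[1])))
for n,e in(('base',base),('pin',pin),('bb',bb),('bf',bf)):
    d=e[0]-e[1];print(n,np.degrees(np.arctan2(d[1],d[0])))  # x axis dir of station
# flap lip corners z ~.095
l=[A(372,158,.09),A(408,322,.09)];print('lip',np.mean(l,0),np.linalg.norm(l[0]-l[1]))
# rail flap edges hinge plates
for q in [(425,22)]: print('spacer',A(*q,.03))
for q in [(240,430),(60,500)]: print('torch',B(*q,.016))
for q in [(760,335),(590,390)]: print('sd',B(*q,.015))
E
```

```text
bin back [[0.425  0.2901 0.07  ]
 [0.3324 0.2617 0.07  ]] 0.09681477239043218
front [[0.4619 0.1652 0.04  ]
 [0.368  0.1408 0.04  ]] 0.0969537609561471
pad [ 0.49720884 -0.20669395  0.106     ] pin [ 0.46423634 -0.0611566   0.056     ] base [ 0.47173472 -0.09819652  0.008     ] 0.10448178302958193 0.14922569062551383 0.037791285543521694
pad-pin 0.14922569062551383 12.765261505214266
back-front 0.1281359367756851 16.421465605056497
base 13.315849186846833
pin 12.197662449878655
bb 17.068271248491456
bf 14.624043893193296
lip [0.4200506  0.11879885 0.09      ] 0.07980230622281942
spacer [0.52768177 0.11304965 0.03      ]
torch [ 0.32845914 -0.00165096  0.016     ]
torch [0.29212133 0.09104034 0.016     ]
sd [ 0.37955544 -0.27185712  0.015     ]
sd [ 0.35064969 -0.18314016  0.015     ]
```

{"method": "carry_out", "body": {"targets": [[[3.5, -2.0, 0], [0, 0, -0.144], 0.5], [[7, -4.1, 0], [0, 0, -0.288], 0.5], [[10.5, -6.1, 0], [0, 0, -0.432], 0.5], [[14, -8.2, 0], [0, 0, -0.576], 0.5], [[17.5, -10.2, 0], [0, 0, -0.72], 0.5], [[21, -12.3, 0], [0, 0, -0.864], 0.5], [[24.5, -14.3, 0], [0, 0, -1.008], 0.5], [[28, -16.3, 0], [0, 0, -1.152], 0.5], [[31.5, -18.4, 0], [0, 0, -1.296], 0.5], [[35, -20.4, 0], [0, 0, -1.442], 0.5]]}}

```text
clock: 1.4
tool_pos: [0.4503, -0.1989, 0.2392]
eef_rot: [-3.141, -0.0, 1.808]
contact_force: [0.2, -0.9, 0.2]
opening: 0.497
```

{"method": "carry_out", "body": {"targets": [[[5.2, 0.4, 0], [0, 0, 0], 0.5], [[10.5, 0.8, 0], [0, 0, 0], 0.5], [[15.8, 1.3, 0], [0, 0, 0], 0.5], [[21, 1.7, 0], [0, 0, 0], 0.5], [[26.2, 2.1, 0], [0, 0, 0], 0.5], [[31.5, 2.5, 0], [0, 0, 0], 0.5], [[36.8, 2.9, 0], [0, 0, 0], 0.5], [[42, 3.4, 0], [0, 0, 0], 0.5], [[47.2, 3.8, 0], [0, 0, 0], 0.5], [[52.5, 4.2, 0], [0, 0, 0], 0.5]]}}

```text
clock: 2.65
tool_pos: [0.3692, 0.3221, 0.2392]
eef_rot: [-3.142, 0.0, 1.803]
contact_force: [0.9, 0.0, 0.4]
opening: 0.501
```

```bash
python3 - <<'E'
from h import *
s=manip.get_state();print(s['tool_pos'],s['eef_rot'],s['contact_force'])
w=manip.grab_frame('wrist');t=manip.grab_frame('top')
cv2.imwrite('pics/w1.png',w[:,:,::-1]);cv2.imwrite('pics/t1.png',t[:,:,::-1])
E
```

```text
[0.36919073 0.32212515 0.23922943] [-3.14156748e+00  7.93751372e-05  1.80289935e+00] [0.85057436 0.03310605 0.35839109]
```

View pics/w1.png

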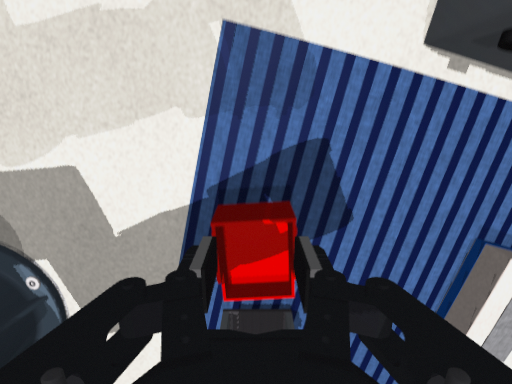

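View pics/t1.png

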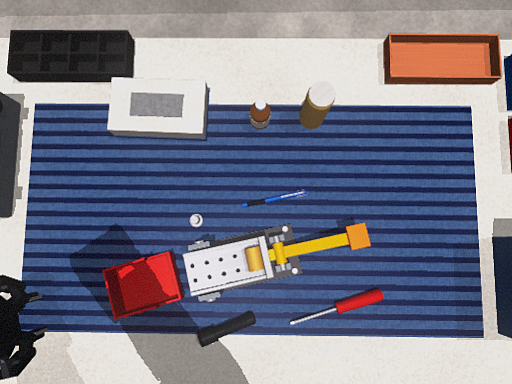

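The wrist view puts the bin between the fingers, with its back rim at rows 201 to 207. I'll cross-check where the back wall is before I descend.

```bash
cat >> h.py <<'E'
from scipy.spatial.transform import Rotation as Ro
def wcal(pos,rot):
    c=dict(manip.calibration('wrist'));T=np.eye(4);T[:3,:3]=Ro.from_euler('xyz',rot).as_matrix();T[:3,3]=pos
    M=np.linalg.inv(T@np.asarray(c['tool_from_camera']));c['R']=M[:3,:3];c['t']=M[:3,3];return c
TH=np.radians(13.3);O=np.array([.464,-.0615])
def st(X): d=np.asarray(X)[:2]-O;return np.array([d@[np.cos(TH),np.sin(TH)],d@[-np.sin(TH),np.cos(TH)]])
E
python3 - <<'E'
from h import *
s=manip.get_state();c=wcal(s['tool_pos'],s['eef_rot'])
im=cv2.imread('pics/w1.png');cv2.imwrite('pics/w1z.png',cv2.resize(im[190:340,195:315],None,fx=5,fy=4,interpolation=cv2.INTER_CUBIC)[:600])
print('tcp',st(s['tool_pos']))
for q in [(212,207),(296,202)]: print('back top',st(onz(c,*q,.07)))
for q in [(222,300),(295,297)]: print('front top',st(onz(c,*q,.04)))
E
```

```text
tcp [-0.00401471  0.39703387]
back top [-0.05290516  0.36965625]
back top [0.04261975 0.37588238]
front top [-0.04972298  0.22258446]
front top [0.052221  0.2277746]
```

View pics/w1z.png

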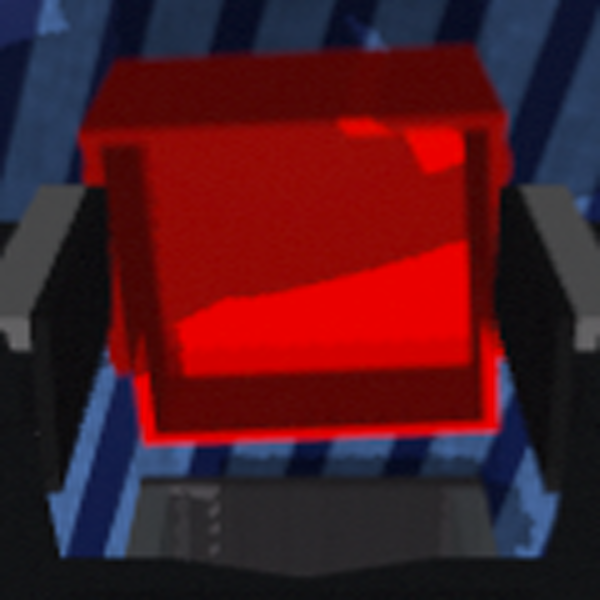

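```bash
python3 - <<'E'
from h import *
s=manip.get_state();c=wcal(s['tool_pos'],s['eef_rot'])
for q in [(211.5,222.5),(296,217.5)]: print('back top',st(onz(c,*q,.07)))
for q in [(219,205),(290,201)]: print('back bottom',st(onz(c,*q,0)))
E
```

```text
back top [-0.05428153  0.3507147 ]
back top [0.04345305 0.35715833]
back bottom [-0.05428446  0.34938394]
back bottom [0.04490575 0.35550704]
```

{"method": "carry_out", "body": {"targets": [[[0, 0, 3], [0, 0, 0], 0.5], [[0, 0, 6], [0, 0, 0], 0.5], [[0, 0, 9], [0, 0, 0], 0.5], [[0, 0, 12], [0, 0, 0], 0.5], [[0, 0, 15], [0, 0, 0], 0.5], [[0, 0, 18], [0, 0, 0], 0.5], [[0, 0, 20.4], [0, 0, 0], 0.5], [[-0.5, 0, 20.4], [0, 0, 0], 0.5], [[-1, 0, 20.4], [0, 0, 0], 0.5], [[-1.5, 0, 20.4], [0, 0, 0], 0.5]]}}

```text
clock: 4.0
tool_pos: [0.3738, 0.3056, 0.0363]
eef_rot: [3.14, -0.001, 1.803]
contact_force: [0.5, -0.2, 0.3]
opening: 0.496
```

{"method": "carry_out", "body": {"targets": [[[-0.5, 0, 0], [0, 0, 0], 0.5], [[-1, 0, 0], [0, 0, 0], 0.5], [[-1.5, 0, 0], [0, 0, 0], 0.5], [[-2, 0, 0], [0, 0, 0], 0.5], [[-2.5, 0, 0], [0, 0, 0], 0.5], [[-3, 0, 0], [0, 0, 0], 0.5], [[-3.5, 0, 0], [0, 0, 0], 0.5], [[-4, 0, 0], [0, 0, 0], 0.5], [[-4.5, 0, 0], [0, 0, 0], 0.5], [[-5, 0, 0], [0, 0, 0], 0.5]]}}

```text
clock: 5.25
tool_pos: [0.3848, 0.2569, 0.0353]
eef_rot: [-3.142, -0.0, 1.803]
contact_force: [-0.3, 1.5, 0.9]
opening: 0.498
```

```bash
python3 - <<'E'
from h import *
s=manip.get_state();print(s['tool_pos'],st(s['tool_pos']),s['contact_force'])
w=manip.grab_frame('wrist');t=manip.grab_frame('top')
cv2.imwrite('pics/w2.png',w[:,:,::-1]);cv2.imwrite('pics/t2.png',cv2.resize(t[210:340,40:300,::-1],None,fx=3,fy=3,interpolation=cv2.INTER_CUBIC))
E
```

```text
[0.38479963 0.25686132 0.03530704] [-0.00383718  0.32804253] [-0.28246303  1.54077508  0.89677284]
```

View pics/w2.png

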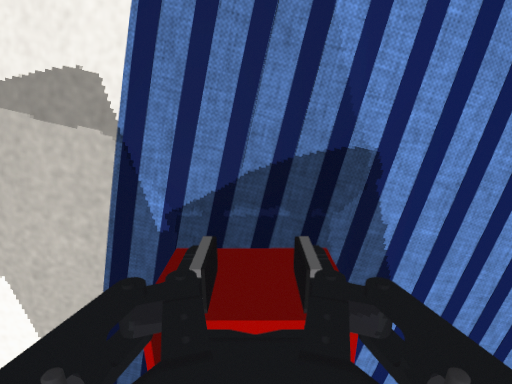

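View pics/t2.png

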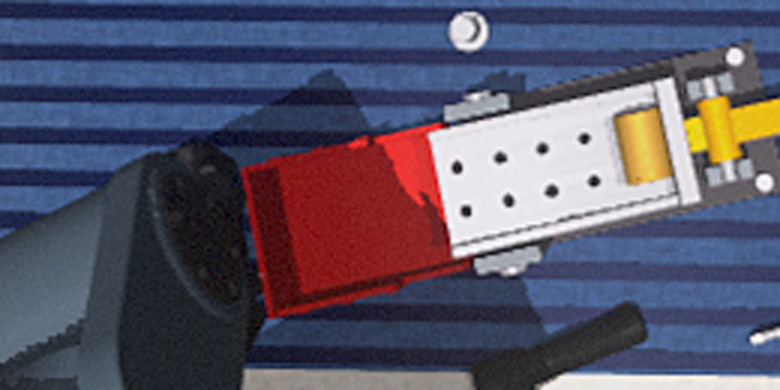

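{"method": "carry_out", "body": {"targets": [[[-0.2, 0, 0], [0, 0, 0], 0.5], [[-0.4, 0, 0], [0, 0, 0], 0.5], [[-0.6, 0, 0], [0, 0, 0], 0.5], [[-0.7, 0, 0], [0, 0, 0], 0.5], [[-0.8, 0, 0], [0, 0, 0], 0.5], [[-0.9, 0, 0], [0, 0, 0], 0.5], [[-1.0, 0, 0], [0, 0, 0], 0.5], [[-1.1, 0, 0], [0, 0, 0], 0.5], [[-1.2, 0, 0], [0, 0, 0], 0.5], [[-1.2, 0, 0], [0, 0, 0], 0.5]]}}

```text
clock: 6.6
tool_pos: [0.3875, 0.2454, 0.0353]
eef_rot: [-3.142, 0.0, 1.803]
contact_force: [-0.4, 0.4, -0.9]
opening: 0.502
```

```bash
python3 - <<'E'
from h import *
s=manip.get_state();print(s['tool_pos'],st(s['tool_pos']),s['contact_force'])
t=manip.grab_frame('top');sc=manip.grab_frame('scene')
cv2.imwrite('pics/t3.png',cv2.resize(t[210:340,90:290,::-1],None,fx=4,fy=4,interpolation=cv2.INTER_CUBIC))
cv2.imwrite('pics/s3.png',cv2.resize(sc[160:310,250:420,::-1],None,fx=4,fy=4,interpolation=cv2.INTER_CUBIC))
E
```

```text
[0.38753161 0.24542546 0.03532007] [-0.0038093   0.31628491] [-0.37954793  0.38163186 -0.87618205]
```

View pics/t3.png

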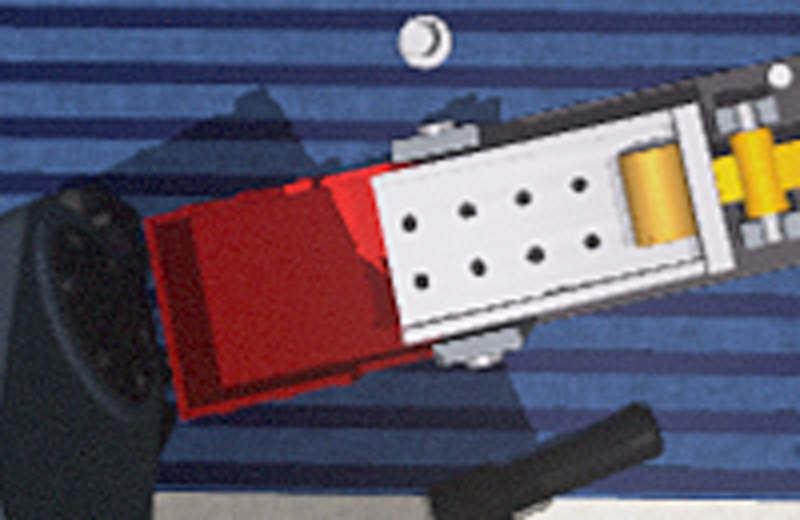

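View pics/s3.png

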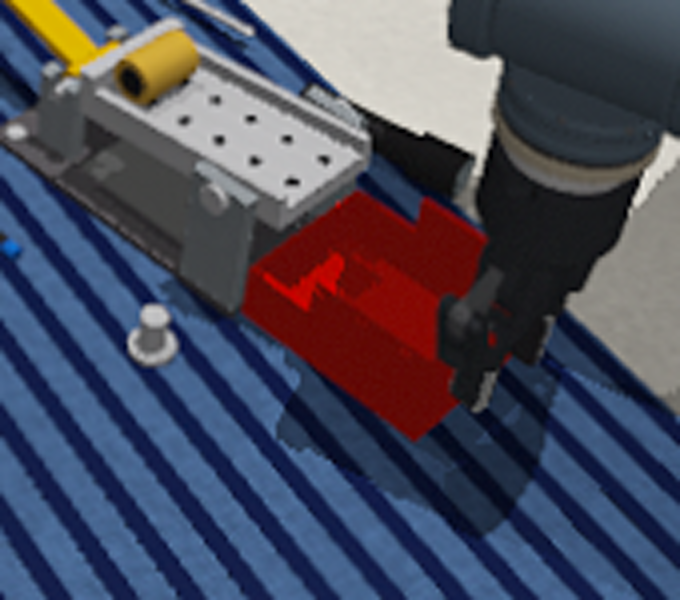

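The bin has squared up and sits almost home, with the front wall close to the hinge plates. I'll push a few more millimetres and watch the force.

{"method": "carry_out", "body": {"targets": [[[-0.05, 0, 0], [0, 0, 0], 0.5], [[-0.1, 0, 0], [0, 0, 0], 0.5], [[-0.15, 0, 0], [0, 0, 0], 0.5], [[-0.2, 0, 0], [0, 0, 0], 0.5], [[-0.25, 0, 0], [0, 0, 0], 0.5], [[-0.3, 0, 0], [0, 0, 0], 0.5], [[-0.35, 0, 0], [0, 0, 0], 0.5], [[-0.4, 0, 0], [0, 0, 0], 0.5], [[-0.4, 0, 0], [0, 0, 0], 0.5], [[-0.4, 0, 0], [0, 0, 0], 0.5]]}}

```text
clock: 7.95
tool_pos: [0.3886, 0.2438, 0.036]
eef_rot: [3.139, -0.003, 1.802]
contact_force: [-8.7, 23.8, 8.1]
opening: 0.499
```

25 N, so the bin is against the stop. I'll back off and climb.

{"method": "carry_out", "body": {"targets": [[[0.4, 0, 0], [0, 0, 0], 0.5], [[1, 0, 0], [0, 0, 0], 0.5], [[2, 0, 0], [0, 0, 0], 0.5], [[3, 0, 0], [0, 0, 0], 0.7], [[3.5, 0, -2], [0, 0, 0], 1], [[3.5, 0, -6], [0, 0, 0], 1], [[3.5, 0, -10], [0, 0, 0], 1], [[3.5, 0, -14], [0, 0, 0], 1], [[3.5, 0, -18], [0, 0, 0], 1], [[3.5, 0, -20.5], [0, 0, 0], 1]]}}

```text
clock: 9.2
tool_pos: [0.3804, 0.2762, 0.2422]
eef_rot: [3.14, -0.001, 1.803]
contact_force: [0.0, -0.2, 0.1]
opening: 0.001
```

```bash
python3 - <<'E'
from h import *
s=manip.get_state();print(s['tool_pos'],st(s['tool_pos']),s['contact_force'])
t=manip.grab_frame('top');sc=manip.grab_frame('scene')
cv2.imwrite('pics/t4.png',cv2.resize(t[210:340,90:290,::-1],None,fx=4,fy=4,interpolation=cv2.INTER_CUBIC))
cv2.imwrite('pics/s4.png',cv2.resize(sc[160:310,250:420,::-1],None,fx=4,fy=4,interpolation=cv2.INTER_CUBIC))
E
```

```text
[0.3804274  0.27624677 0.24224738] [-0.00363254  0.34791387] [ 0.02627605 -0.16507151  0.08383217]
```

View pics/t4.png

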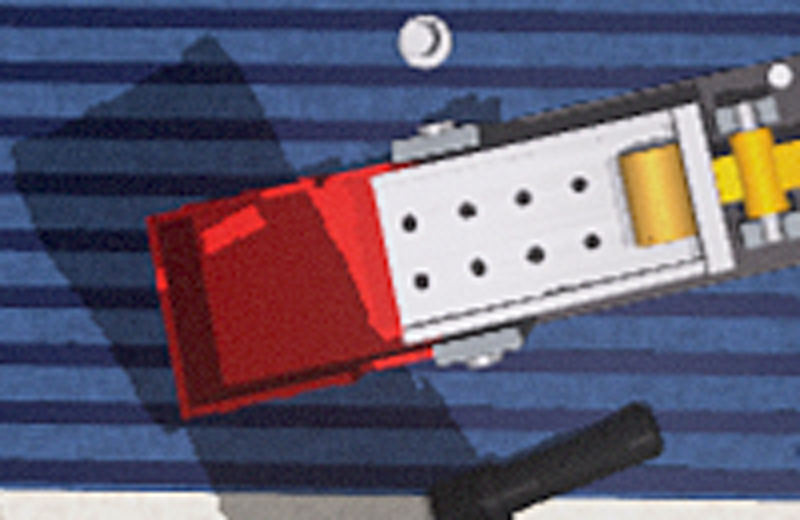

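View pics/s4.png

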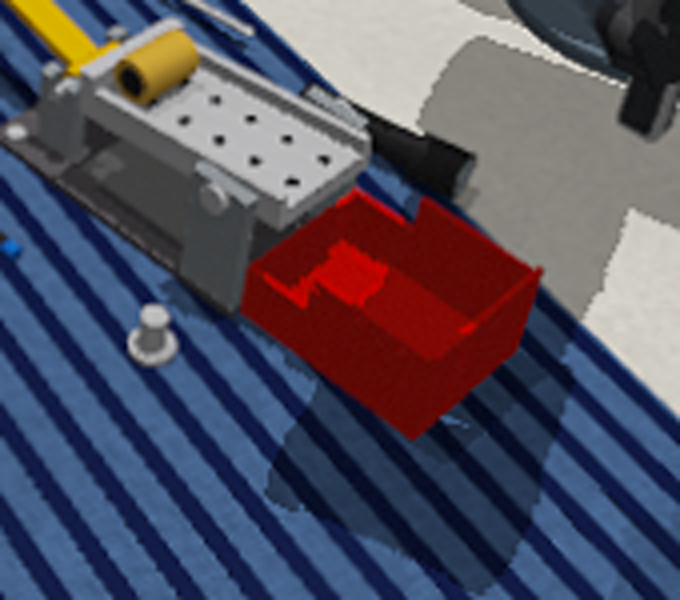

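```bash
python3 - <<'E'
from h import *
c=manip.calibration('top')
f=lambda X,Y,z: onz(c,(X+.5)/4-.5+90,(Y+.5)/4-.5+210,z)
a=st(f(150,217,.07)),st(f(183,415,.07));print(a)
E
```

```text
(array([0.04425165, 0.30124066]), array([-0.05317852,  0.30321772]))
```

{"method": "carry_out", "body": {"targets": [[[-5, 0, 0], [0, 0, 0], 1], [[-10, 0, 0], [0, 0, 0], 1], [[-15, 0.1, 0], [0, 0, 0], 1], [[-20, 0.1, 0], [0, 0, 0], 1], [[-25, 0.2, 0], [0, 0, 0], 1], [[-30, 0.2, 0], [0, 0, 0], 1], [[-35, 0.3, 0], [0, 0, 0], 1], [[-40, 0.3, 0], [0, 0, 0], 1], [[-45, 0.3, 0], [0, 0, 0], 1], [[-50.2, 0.3, 0], [0, 0, 0], 1]]}}

```text
clock: 10.55
tool_pos: [0.4987, -0.2134, 0.239]
eef_rot: [-3.14, -0.001, 1.803]
contact_force: [0.7, 0.1, 0.5]
opening: -0.001
```

```bash
python3 - <<'E'
from h import *
s=manip.get_state();print(s['tool_pos'],st(s['tool_pos']),s['contact_force'])
w=manip.grab_frame('wrist');cv2.imwrite('pics/w5.png',w[:,:,::-1])
c=wcal(s['tool_pos'],s['eef_rot']);h=cv2.cvtColor(w,cv2.COLOR_RGB2HSV)
m=cv2.inRange(h,(9,170,120),(18,255,255));n,_,S,C=cv2.connectedComponentsWithStats(m)
i=1+S[1:,4].argmax();print(S[i],C[i],st(onz(c,*C[i],.106)))
E
```

```text
[ 0.49870911 -0.21340123  0.23896853] [-0.00116666 -0.15581189] [0.65931334 0.05056249 0.51501632]
[ 450  291   62   59 1764] [477.32086168 317.79535147] [ 0.26184476 -0.3097002 ]
```

View pics/w5.png

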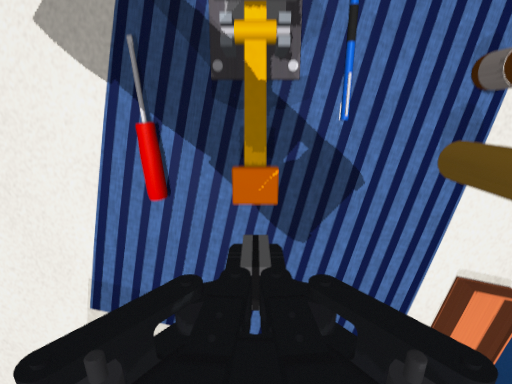

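The bin's back wall is at y = 0.302, so it is home. The pad is at about (255,186) in the wrist view, and I'll check that against the model.

```bash
python3 - <<'E'
from h import *
s=manip.get_state();c=wcal(s['tool_pos'],s['eef_rot']);print(s['tool_pos'],st(s['tool_pos']))
print(st(onz(c,255.5,186,.106)),st(onz(c,255.5,166,.112)),st(onz(c,255.5,205,.1)),'pin',st(onz(c,256,30,.056)))
E
```

```text
[ 0.49966901 -0.21829979  0.23889582] [-0.00135942 -0.16079989]
[-0.00083714 -0.15461985] [-0.0007839  -0.13372564] [-0.00089197 -0.17618421] pin [ 7.19467734e-05 -4.13024400e-03]
```

{"method": "carry_out", "body": {"targets": [[[0.2, 0, 1.5], [0, 0, 0], 1], [[0.5, 0, 3.5], [0, 0, 0], 1], [[0.7, 0, 5.5], [0, 0, 0], 1], [[0.8, 0, 7.5], [0, 0, 0], 1], [[0.8, 0, 9.5], [0, 0, 0], 1], [[0.8, 0, 10.5], [0, 0, 0], 1], [[0.8, 0, 11], [0, 0, 0], 1], [[0.8, 0, 11.4], [0, 0, 0], 1], [[0.8, 0, 11.4], [0, 0, 0], 1], [[0.8, 0, 11.4], [0, 0, 0], 1]]}}

```text
clock: 11.85
tool_pos: [0.4971, -0.2045, 0.1267]
eef_rot: [3.141, 0.0, 1.803]
contact_force: [0.7, 0.1, -0.8]
opening: 0.005
```

```bash
python3 - <<'E'
from h import *
s=manip.get_state();print(s['tool_pos'],st(s['tool_pos']),s['contact_force'])
sc=manip.grab_frame('scene')
cv2.imwrite('pics/s6.png',cv2.resize(sc[90:290,200:400,::-1],None,fx=3,fy=3,interpolation=cv2.INTER_CUBIC))
E
```

```text
[ 0.49705514 -0.20449323  0.12666854] [-0.00072699 -0.14676232] [ 0.67176541  0.11882015 -0.75298322]
```

View pics/s6.png

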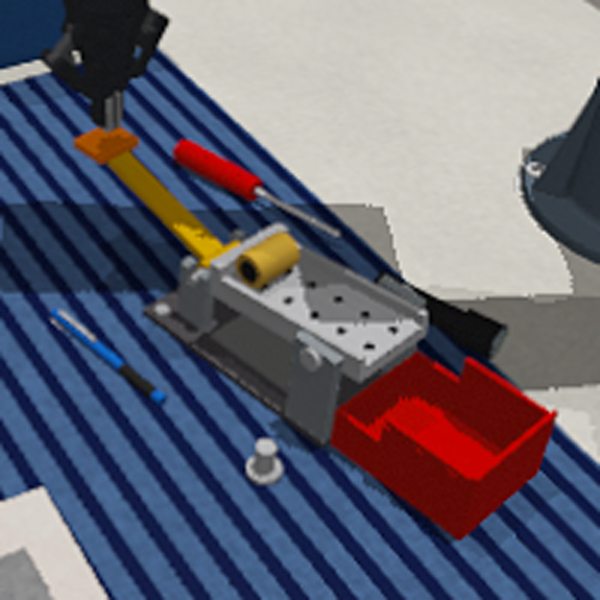

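{"method": "carry_out", "body": {"targets": [[[-0.5, 0, 0.2], [0, 0, 0], 1], [[-0.6, 0, 0.6], [0, 0, 0], 1], [[-0.6, 0, 1.0], [0, 0, 0], 1], [[-0.6, 0, 1.4], [0, 0, 0], 1], [[-0.7, 0, 1.8], [0, 0, 0], 1], [[-0.8, 0, 2.2], [0, 0, 0], 1], [[-0.9, 0, 2.6], [0, 0, 0], 1], [[-1.0, 0, 3.0], [0, 0, 0], 1], [[-1.0, 0, 3.4], [0, 0, 0], 1], [[-1.1, 0, 3.8], [0, 0, 0], 1]]}}

```text
clock: 13.15
tool_pos: [0.5001, -0.2159, 0.0886]
eef_rot: [3.14, 0.002, 1.803]
contact_force: [0.7, -4.0, 4.0]
opening: 0.001
```

```bash
python3 - <<'E'
from h import *
s=manip.get_state();print(s['tool_pos'],st(s['tool_pos']),s['contact_force'])
sc=manip.grab_frame('scene')
cv2.imwrite('pics/s7.png',cv2.resize(sc[90:290,200:400,::-1],None,fx=3,fy=3,interpolation=cv2.INTER_CUBIC))
E
```

```text
[ 0.50009766 -0.21590877  0.08858696] [-0.00039221 -0.15857161] [ 0.71673808 -4.03182335  3.97688927]
```

View pics/s7.png

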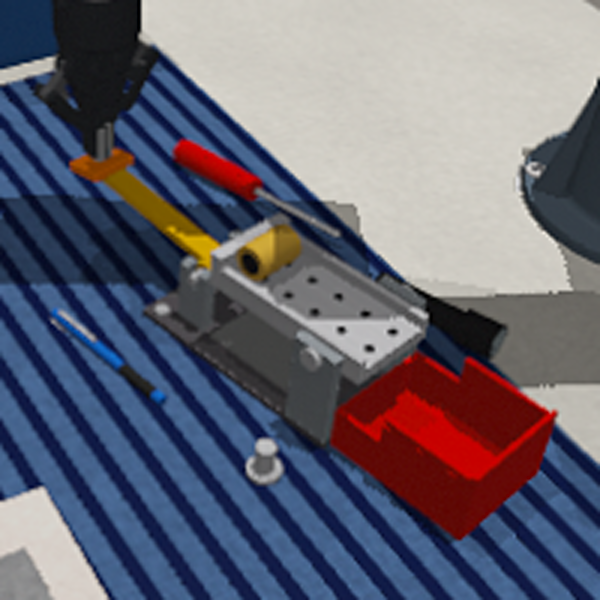

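The flap is starting to rise with the sleeve still on it, and the finger is centred on the pad. I'll keep pressing.

{"method": "carry_out", "body": {"targets": [[[0, 0, 0.3], [0, 0, 0], 1], [[0, 0, 0.7], [0, 0, 0], 1], [[0, 0, 1.1], [0, 0, 0], 1], [[0, 0, 1.5], [0, 0, 0], 1], [[0, 0, 1.9], [0, 0, 0], 1], [[0, 0, 2.3], [0, 0, 0], 1], [[0, 0, 2.7], [0, 0, 0], 1], [[0, 0, 3.1], [0, 0, 0], 1], [[0.1, 0, 3.5], [0, 0, 0], 1], [[0.1, 0, 3.9], [0, 0, 0], 1]]}}

```text
clock: 14.45
tool_pos: [0.4999, -0.2149, 0.0495]
eef_rot: [3.14, 0.002, 1.803]
contact_force: [0.4, -4.2, 2.8]
opening: -0.003
```

```bash
python3 - <<'E'
from h import *
s=manip.get_state();print(s['tool_pos'],st(s['tool_pos']),s['contact_force'])
sc=manip.grab_frame('scene')
cv2.imwrite('pics/s8.png',cv2.resize(sc[90:290,200:400,::-1],None,fx=3,fy=3,interpolation=cv2.INTER_CUBIC))
E
```

```text
[ 0.49990318 -0.21493494  0.04949052] [-0.00035745 -0.15757916] [ 0.43293685 -4.1846083   2.77917199]
```

View pics/s8.png

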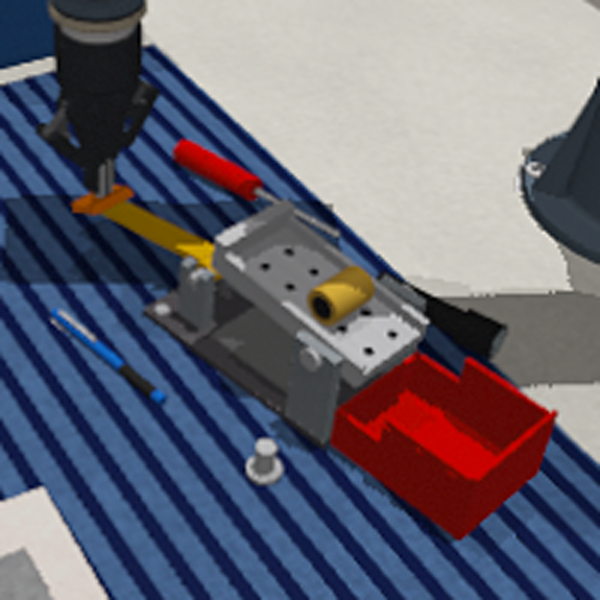

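{"method": "carry_out", "body": {"targets": [[[0, 0, 0.2], [0, 0, 0], 1], [[0, 0, 0.4], [0, 0, 0], 1], [[0, 0, 0.6], [0, 0, 0], 1], [[0.1, 0, 0.8], [0, 0, 0], 1], [[0.1, 0, 1.0], [0, 0, 0], 1], [[0.1, 0, 1.0], [0, 0, 0], 1], [[0.1, 0, 1.0], [0, 0, 0], 1], [[0.1, 0, 1.0], [0, 0, 0], 1], [[0.1, 0, 1.0], [0, 0, 0], 1], [[0.1, 0, 1.0], [0, 0, 0], 1]]}}

```text
clock: 15.75
tool_pos: [0.4989, -0.2131, 0.0393]
eef_rot: [-3.141, -0.0, 1.803]
contact_force: [1.6, -2.5, 1.5]
opening: 0.004
```

```bash
python3 - <<'E'
from h import *
s=manip.get_state();print(s['tool_pos'],st(s['tool_pos']),s['contact_force'])
sc=manip.grab_frame('scene')
cv2.imwrite('pics/s9.png',cv2.resize(sc[90:290,200:400,::-1],None,fx=3,fy=3,interpolation=cv2.INTER_CUBIC))
E
```

```text
[ 0.4988768  -0.21305149  0.03925678] [-0.00092301 -0.15551011] [ 1.59774557 -2.52172235  1.53045203]
```

View pics/s9.png

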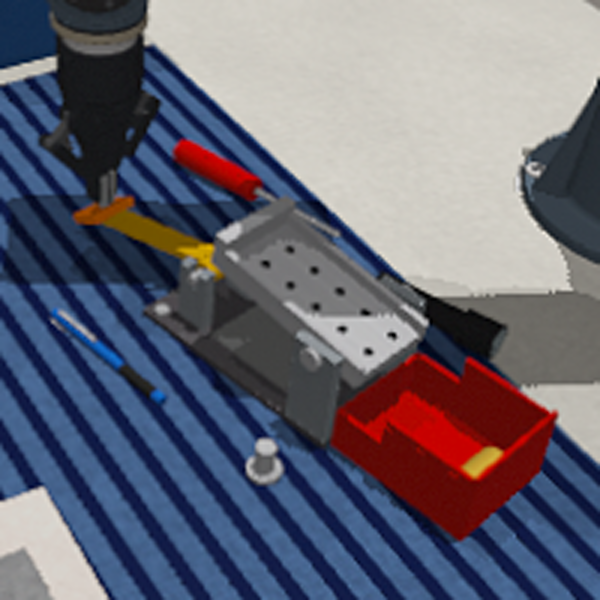

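The sleeve is in the bin. I'll ease the lever up slowly.

{"method": "carry_out", "body": {"targets": [[[0, 0, -0.2], [0, 0, 0], 1], [[0, 0, -0.5], [0, 0, 0], 1], [[-0.1, 0, -0.8], [0, 0, 0], 1], [[-0.1, 0, -1.1], [0, 0, 0], 1], [[-0.2, 0, -1.4], [0, 0, 0], 1], [[-0.2, 0, -1.7], [0, 0, 0], 1], [[-0.3, 0, -2.0], [0, 0, 0], 1], [[-0.3, 0, -2.3], [0, 0, 0], 1], [[-0.3, 0, -2.6], [0, 0, 0], 1], [[-0.3, 0, -2.9], [0, 0, 0], 1]]}}

```text
clock: 17.05
tool_pos: [0.4996, -0.216, 0.0685]
eef_rot: [-3.142, -0.0, 1.803]
contact_force: [-0.6, 1.5, 1.1]
opening: 0.002
```

{"method": "carry_out", "body": {"targets": [[[0, 0, -0.3], [0, 0, 0], 1], [[0, 0, -0.6], [0, 0, 0], 1], [[0, 0, -0.9], [0, 0, 0], 1], [[0, 0, -1.2], [0, 0, 0], 1], [[0.1, 0, -1.5], [0, 0, 0], 1], [[0.1, 0, -1.8], [0, 0, 0], 1], [[0.2, 0, -2.1], [0, 0, 0], 1], [[0.2, 0, -2.4], [0, 0, 0], 1], [[0.3, 0, -2.7], [0, 0, 0], 1], [[0.3, 0, -3.0], [0, 0, 0], 1]]}}

```text
clock: 18.3
tool_pos: [0.4988, -0.2129, 0.0984]
eef_rot: [-3.141, -0.0, 1.803]
contact_force: [-0.3, 2.4, 1.9]
opening: 0.003
```

```bash
python3 - <<'E'
from h import *
s=manip.get_state();print(s['tool_pos'],st(s['tool_pos']),s['contact_force'])
sc=manip.grab_frame('scene')
cv2.imwrite('pics/s10.png',cv2.resize(sc[90:290,200:400,::-1],None,fx=3,fy=3,interpolation=cv2.INTER_CUBIC))
E
```

```text
[ 0.49882199 -0.212915    0.09840516] [-0.00094495 -0.15536467] [-0.33363932  2.42870464  1.93784881]
```

View pics/s10.png

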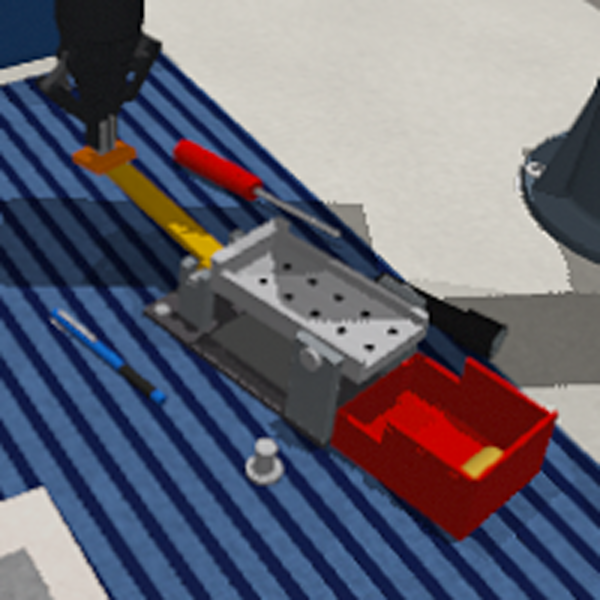

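{"method": "carry_out", "body": {"targets": [[[0, 0, -0.3], [0, 0, 0], 1], [[0.1, 0, -0.5], [0, 0, 0], 1], [[0.1, 0, -0.7], [0, 0, 0], 1], [[0.2, 0, -0.9], [0, 0, 0], 1], [[0.2, 0, -1.1], [0, 0, 0], 1], [[0.2, 0, -1.3], [0, 0, 0], 1], [[0.3, 0, -1.5], [0, 0, 0], 1], [[0.3, 0, -1.7], [0, 0, 0], 1], [[0.3, 0, -1.9], [0, 0, 0], 1], [[0.3, 0, -2.2], [0, 0, 0], 1]]}}

```text
clock: 19.6
tool_pos: [0.4982, -0.2103, 0.1204]
eef_rot: [-3.141, -0.0, 1.803]
contact_force: [0.6, 0.1, 0.8]
opening: 0.002
```

{"method": "carry_out", "body": {"targets": [[[0, 0, -0.5], [0, 0, 0], 1], [[0, 0, -1.5], [0, 0, 0], 1], [[0, 0, -3], [0, 0, 0], 1], [[-1, 0, -5], [0, 0, 0], 1], [[-3, 0, -7], [0, 0, 0], 1], [[-5, 0, -9], [0, 0, 0], 1], [[-7, 0, -11], [0, 0, 0], 1], [[-8, 0, -12], [0, 0, 0], 1], [[-8, 0, -12], [0, 0, 0], 1], [[-8, 0, -12], [0, 0, 0], 1]]}}

```text
clock: 20.85
tool_pos: [0.5163, -0.2873, 0.2396]
eef_rot: [-3.141, -0.001, 1.803]
contact_force: [-0.3, -0.8, -0.0]
opening: 0.002
```

```bash
python3 - <<'E'
from h import *
s=manip.get_state();print(s['tool_pos'],st(s['tool_pos']),s['contact_force'])
sc=manip.grab_frame('scene');t=manip.grab_frame('top')
cv2.imwrite('pics/s11.png',cv2.resize(sc[90:290,200:400,::-1],None,fx=3,fy=3,interpolation=cv2.INTER_CUBIC))
cv2.imwrite('pics/t11.png',cv2.resize(t[210:340,90:290,::-1],None,fx=4,fy=4,interpolation=cv2.INTER_CUBIC))
E
```

```text
[ 0.51627329 -0.28732481  0.23957371] [-0.00107967 -0.2317934 ] [-0.27468018 -0.83931411 -0.04526403]
```

View pics/s11.png

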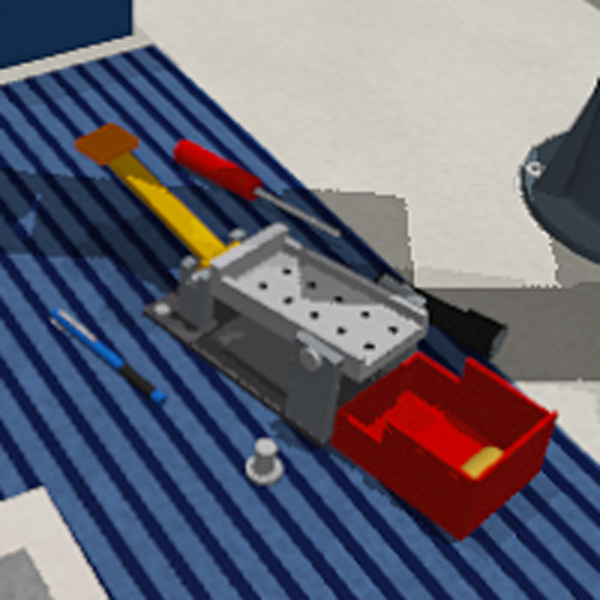

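View pics/t11.png

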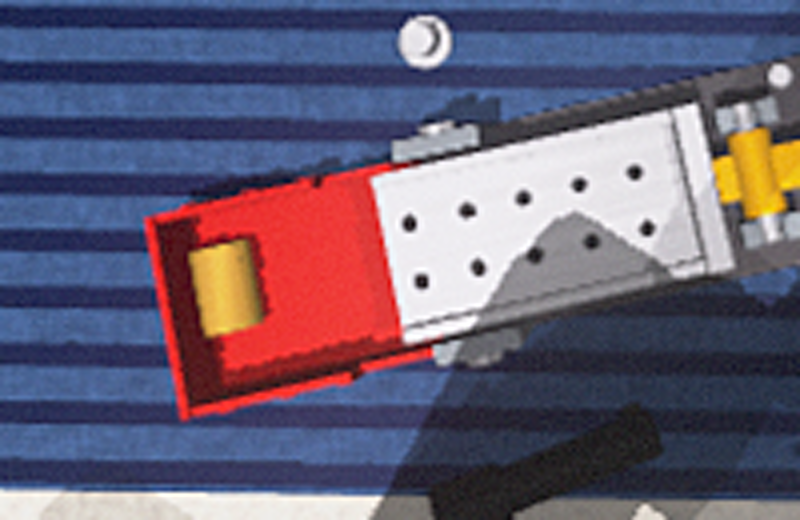

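The top view shows the bin's back rim at (148,217) to (183,415), the same as before the roll. The flap corners and pin are at their original pixels, and the sleeve lies in the bin at (227,287). I'll check the sleeve is still, then hand in.

```bash
python3 - <<'E'
from h import *
a=manip.grab_frame('top').astype(int)
for _ in range(4): b=manip.grab_frame('top').astype(int)
print('max diff bin/station',abs(a-b)[210:320,100:380].max())
o=cv2.imread('pics/top0.png')[:,:,::-1]
for n,i in(('0',o),('1',b.astype(np.uint8))):
    m=cv2.inRange(cv2.cvtColor(np.ascontiguousarray(i),cv2.COLOR_RGB2HSV),(8,150,100),(18,255,255));m[:,:340]=0;m[:215]=0;m[260:]=0
    print(n,np.argwhere(m).mean(0))
print(manip.get_state()['contact_force']);manip.job_done()
E
```

```text
max diff bin/station 51
0 [235.89189189 357.65488565]
1 [236.04458599 356.985138  ]
[0.01255264 0.15383943 0.03326157]
the job is handed in; nothing more can be done
```

I carried out the whole task and handed it in at about 21 s; the hand-in reports no verdict. I pushed the bin home with both fingers and pressed the lever pad until the sleeve rolled into the bin. Then I eased the lever up slowly and moved the arm clear.

**Checks that agreed:**
- **Bin:** the back wall measured about 302 mm along the station axis, which is home. The last top view shows it in the same place after the sleeve landed.
- **Sleeve:** it lies in the bin, near the back wall.
- **Flap:** it looks shut, with its corners back at their starting pixels.
- **Lever:** the pin looks unmoved in its seat, and the pad is within about 0.7 px of where it started.
- **Robot:** the wrist force was about 0 at hand-in, so the arm was touching nothing.
- **Bystanders:** those in the final close-up views (pen, torch, screwdriver, spacer) look unmoved. I did not check the glove box, spray can or oil bottle at the end, but the arm never went near them.

**One check did not come out clean:** comparing top frames 0.2 s apart gave a largest pixel difference of 51 in the region covering the bin, station and lever. I put that down to image noise or the arm's moving shadow, but did not confirm it before handing in. So "sleeve at rest" relies on its unchanged place in the pictures over the last 5 s.

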